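Glaze gauge along the fish tile

TASK

Take the orange glaze gauge out of its wooden stand and, holding it square to the sloping fish tile, press its sprung tip lightly onto the green dot, pushed in about half way. Keep it square and the tip pressed in about that far while you draw it along the dark line to the red dot without lifting off, and finish while holding it there, still and square, tip on the red dot and still about half pushed in. The program ends with the gauge held in place like that; never push hard on the tile, and leave the jars, mug, bowl and clay pieces where they are.

Things in the scene. Friction and masses are not known exactly. Their poses are not given: they have to be found in the camera images.
- gauge: Glaze gauge, 130 mm tall, upright in its stand, tip down; 0.13 to 0.25 kg. z runs from tip to head; origin: lowest point of the relaxed tip. Along z: sprung tip 0 to 30 mm, steel barrel 22 mm diameter to 70, black flange 36 x 36 mm to 76, orange head to 130. In the stand the flange rests on the stand's top, the origin 10 mm above the table; lift 75 mm straight up to clear it
- gauge_grip (a point): Middle of the orange head, the grip, 103 mm along z from the gauge's origin; head 30 mm along the gauge's x, 24 mm along its y (close the fingers along y), 54 mm along z; axes as the gauge's
- probe_tip (a joint): How far the gauge's tip is pushed in, in m: 0 relaxed, 0.012 fully in at the hard stop. Spring of 500 N per m with no preload: 3 N at half way (0.006), 6 N at the stop
- probe_point (a point): Lowest point of the gauge's tip, a smooth steel ball of 12 mm diameter at the end of the tip; moves with the tip as it is pushed in; z as the gauge's z
- stand: Fixed block of light wood, 70 x 70 mm, 80 mm high, with a 25 mm upright through hole in its middle that holds the gauge. Origin: middle of its underside, on the table
- easel: Fixed wooden easel on the table holding the tile; board 160 x 250 mm sloping 20 degrees, its low edge towards its own -x (roughly the robot). Origin: on the table under the middle; z up, yaw varies
- tile: Fixed pale flat tile painted with a green fish, 130 mm (x, up the slope) x 220 mm (y, level, to the left seen from its low edge), 14 mm thick, sloping 20 degrees. Origin: middle of its underside, 56 mm above the table; z square out of the painted face. A dark level line, 10 mm wide, 90 mm long, joins the green dot to the red dot across the middle of the face
- green_dot (a point): Middle of the green dot, 24 mm diameter, at the fish's tail end of the line, on the tile's face, where the sweep begins; tile coordinates x 0, y +45 mm, z +14 mm; axes as the tile's
- red_dot (a point): Middle of the red dot, 24 mm diameter, at the fish's head end of the line, on the tile's face, where the gauge is finally held; tile coordinates x 0, y -45 mm, z +14 mm; axes as the tile's
- jar_yellow: Closed yellow paint jar, 58 mm diameter, 75 mm tall, loose, to be left alone. Origin: middle of its underside
- jar_red: Closed red paint jar, 58 mm diameter, 70 mm tall, loose, to be left alone. Origin: middle of its underside
- brush_mug: Dark mug of 82 mm diameter with brushes standing up to 210 mm tall, loose, to be left alone. Origin: middle of its underside
- clay_bowl: Clay bowl, 110 mm diameter, 60 mm tall, loose, to be left alone. Origin: middle of its underside
- fish_a: Pale bisque fish cut-out, 67 x 44 mm, 8 mm thick, lying loose on the table, to be left alone. Origin: underside, middle of its body
- star_b: Pale bisque six-pointed star, 70 mm across, 8 mm thick, lying loose on the table, to be left alone. Origin: middle of its underside
There are look-alikes about, which are no part of the job. What is meant by the gauge is not pink, and is the larger of those in its own colour. There is more than one size of the stand; the one meant has the size given above.

How it is judged (in metres and radians):
On the way, in this order (a step that is already met when the one before it is completed fails the run):
1. the held gauge, square to the tile within 9 degrees, has its tip on the green dot (point within 12 mm of its middle), pressed in 2 to 10.8 mm (distance between probe_point and green_dot below 0.012 m and value of joint probe_tip between 0.002 and 0.0108 m and angle between the z axis of gauge and the z axis of red_dot, either way round below 0.16 rad and contact force between the fingers and gauge above 1 N), for 0.2 s.
2. a quarter of the way along the line (within 12 mm of it sideways), square and pressed in as before (y of probe_point in the frame of red_dot between 0.0585 and 0.0765 m and x of probe_point in the frame of red_dot between -0.012 and 0.012 m and z of probe_point in the frame of red_dot between -0.003 and 0.003 m and value of joint probe_tip between 0.002 and 0.0108 m and angle between the z axis of gauge and the z axis of red_dot, either way round below 0.16 rad and contact force between the fingers and gauge above 1 N), for 0.04 s.
3. half way along the line, square and pressed in as before (y of probe_point in the frame of red_dot between 0.036 and 0.054 m and x of probe_point in the frame of red_dot between -0.012 and 0.012 m and z of probe_point in the frame of red_dot between -0.003 and 0.003 m and value of joint probe_tip between 0.002 and 0.0108 m and angle between the z axis of gauge and the z axis of red_dot, either way round below 0.16 rad and contact force between the fingers and gauge above 1 N), for 0.04 s.
4. three quarters of the way along the line, square and pressed in as before (y of probe_point in the frame of red_dot between 0.0135 and 0.0315 m and x of probe_point in the frame of red_dot between -0.012 and 0.012 m and z of probe_point in the frame of red_dot between -0.003 and 0.003 m and value of joint probe_tip between 0.002 and 0.0108 m and angle between the z axis of gauge and the z axis of red_dot, either way round below 0.16 rad and contact force between the fingers and gauge above 1 N), for 0.04 s.
At the end, for the whole second after the job is handed in: The fingers hold the gauge, still, clear of the stand and square to the tile's face within 9 degrees (0.16 rad); the tip's point is within 12 mm of the middle of the red dot, pressed in 2 to 10.8 mm, bearing on the tile with 0.8 to 9 N (distance between probe_point and red_dot below 0.012 m and value of joint probe_tip between 0.002 and 0.0108 m and angle between the z axis of gauge and the z axis of red_dot, either way round below 0.16 rad and contact force between the fingers and gauge above 1 N and contact force between gauge and tile between 0.8 and 9 N and contact force between gauge and stand below 0.1 N and linear speed of gauge below 0.02 m/s); the arm keeps its last pose, push and grip.
It fails at once if the tile is pushed with more than 15 N (contact force between anything else and tile above 15 N).
It fails at once if the tip leaves the tile, or comes down on it, between the dots (point 2 to 6 mm above the line, more than 15 mm from either dot's middle) (y of probe_point in the frame of red_dot between 0.015 and 0.075 m and x of probe_point in the frame of red_dot between -0.012 and 0.012 m and z of probe_point in the frame of red_dot between 0.002 and 0.006 m).
It fails at once if a jar, the mug, the bowl or a bisque piece is moved more than 20 mm or tipped (distance of any of jar_yellow, jar_red, brush_mug, clay_bowl, fish_a, star_b from where it was at the start of the episode above 0.02 m or angle between any of jar_yellow, jar_red, brush_mug, clay_bowl, fish_a, star_b's own z axis and vertical above 0.3 rad).
It also fails if it takes over 48 s, if anything falls off the work surface, if the arm or the gripper's body presses on something with over 40 N, if the wrist force passes 120 N, or if a joint passes its speed limit or range.

ROBOT

A 6-joint arm with a two-finger parallel gripper is mounted at the origin on the work surface. World frame = base frame: x ahead of the robot, y to its left, z up, the work surface at z = 0. Lengths are in m, angles in degrees, forces in N, time in s.
With the tool pointing down it reaches from about 0.3 to 0.85 m from the base axis. Payload 4.2 kg.
Tool frame: the origin (TCP) lies between the finger pads; the fingertips stand 11 mm ahead of it and the grasp point (between the pads) lies 8 mm behind it (env.tip_extent is the z of the fingertips in the tool frame, in m); z points along the fingers, y is the line along which they close (so a half turn about z gives the same grasp; the last joint's range is limited). The gripper opens to 91 mm and grips with 3 to 60 N. Pads are 32 mm wide; open, the fingers measure 118 mm over their backs; the gripper's body (76 mm by 178 mm) begins 60 mm behind the grasp point.
Start: joints at [-70.646, 18.312, 89.639, -0, 72.044, -1.146], TCP at [0.201, -0.539, 0.225] pointing down, gripper open.
Joint ranges: [-177.97, 177.97], [-48.28, 115.42], [12.27, 149.76], [-77.06, 257.06], [2.81, 150.46], [-146.56, 146.56]. Speed limits (degrees/s): [147.25, 147.25, 180, 180, 180, 180].

INTERFACE

Orientations are given as a 3x3 rotation matrix whose columns are the frame's x, y, z axes.
In Python, from cell import env, fingers, inverse_kinematics, cams, spotter gives the robot as it stands. Calls block until the motion is done:
- env.movep(position, orientation): joint-space move of the TCP to a pose.
- env.move_straight(position, attitude=None, v=0.15, until_force=None): straight line of the TCP; attitude=None keeps the orientation; v is the mean speed in m/s. With until_force (N) it stops when the force on the tool has changed by that much, and returns True; else False.
- env.set_joints(angles): joint-space move.
- fingers.open_jaws() and fingers.clamp(newtons=None): open the fingers fully, or close them until they stop; newtons is the grip in N (None keeps the last).
- env.sleep(seconds).
- inverse_kinematics(position, orientation): joint angles nearest the present ones, or None.
- env.state(): the state.
- cams.camera(name): name is "side" or "top" or "wrist"; returns (picture, depth): 420x560x3 uint8, red, green, blue; 420x560 float32, m along the optical axis (not along the pixel's ray), 0 where there is no reading.
- cams.get_calibration(name): a dict with "intrinsics" (3x3 intrinsics, pixels), "world_from_camera" (4x4, takes a point from camera to world coordinates); the wrist camera has in their place "tool_from_camera" (4x4, takes a point from camera to tool coordinates, whose origin is the TCP and whose axes are the flange's). Camera axes: x right, y down, z forward; pixel columns grow to the right and rows downward; lengths in m; the calibration is good to about 2 mm. A picture is of the moment at which its call begins: read the wrist's pose just before it. get_calibration takes no time and is no camera call.
A pose or a line that the arm cannot do raises env.PlanningError and nothing moves.
- env.hand_in(): hands the job in; it is judged then, once.
Trained networks look in the newest picture that a camera, given by its name, has taken for a name from the list of things; names that differ only in an ending like _2 or _b are one class to them, and where a whole thing is asked for, a point or a joint stands for the part that bears it (a point fixed in the world has none). Each returns a list of dicts, best first, with "p" (0 to 1); they miss things now and then, are a little off and sometimes report something else, mostly with a low value. They report only what shows in the picture. A call takes as long as a camera call. They do not tell look-alikes from the thing itself.
- spotter.boxes_of(camera, name): "point" ([x, y, z] in m, in world coordinates, good to about 4 mm: the middle of the surface that is visible of it).
- spotter.regions_of(camera, name): "region" (420x560 bool, what is visible of it).
The state is a dict: "t": time; "qpos": joint angles; "qvel": joint speeds; "effort": joint torques, N m; "eef_pos": TCP position; "tool_rot": TCP orientation; "wrist_force": force on the tool from outside, world axes, zero at the start; "torque": the same for the moment, N m; "width": finger opening in m; "grip_force": force on a finger pad.
Only numpy, scipy, OpenCV 4.12 (cv2) and the standard library are available. Lean on these libraries where they do the work, as an engineer would, in place of code of your own. Each camera call takes 0.05 s, during which the arm holds its last target. There are 200 camera calls.

## Working session

There is one attempt and no reset: what is moved stays moved. The work goes in short steps, each a Python script; the robot and the scene stay as the last script left them, time stands still between calls to the robot, and variables do not carry over. Pictures are saved under pics/ and viewed, at most 10 in all, crops included, and the job is handed in when it is done.

```bash
ls; mkdir -p pics
python3 - <<'E'
from cell import env, fingers, cams, spotter
import cv2, numpy as np
ims=[]
for c in ("top","side"):
    im,d=cams.camera(c); np.savez(f"pics/{c}.npz",im=im,d=d)
    cv2.imwrite(f"pics/{c}1.png",im[:,:,::-1])
    for n in ("gauge","stand","tile","green_dot","red_dot","easel"):
        try: print(c,n,[(round(r["p"],2),np.round(r["point"],3).tolist()) for r in spotter.boxes_of(c,n)][:4])
        except Exception as e: print(c,n,e)
    k=cams.get_calibration(c); print(np.round(k["intrinsics"],1).tolist(),np.round(k["world_from_camera"],3).tolist())
s=env.state(); print(s["t"],s["wrist_force"],env.tip_extent)
E
```

```text
pics
top gauge [(0.75, [0.479, -0.362, 0.13]), (0.57, [0.441, -0.26, 0.129]), (0.41, [0.498, -0.454, 0.075])]
top stand [(0.97, [0.47, -0.346, 0.083]), (0.92, [0.302, -0.371, 0.109])]
top tile [(0.94, [0.581, 0.16, 0.07]), (0.52, [0.48, -0.364, 0.129])]
top green_dot [(0.74, [0.579, 0.159, 0.066]), (0.53, [0.578, 0.161, 0.071]), (0.44, [0.774, -0.193, 0.011])]
top red_dot [(0.95, [0.577, 0.157, 0.071])]
top easel [(0.6, [0.481, -0.361, 0.13])]
[[453.5, 0.0, 285.7], [0.0, 453.5, 214.6], [0.0, 0.0, 1.0]] [[0.006, -0.992, 0.123, 0.377], [-1.0, -0.006, 0.0, -0.001], [0.0, -0.123, -0.992, 1.39], [0.0, 0.0, 0.0, 1.0]]
side gauge [(0.96, [0.44, -0.282, 0.099]), (0.86, [0.472, -0.38, 0.121]), (0.67, [0.5, -0.464, 0.067])]
side stand [(0.72, [0.306, -0.412, 0.11]), (0.71, [0.471, -0.397, 0.062])]
side tile [(0.95, [0.577, 0.144, 0.07])]
side green_dot [(0.87, [0.574, 0.142, 0.07]), (0.15, [0.471, -0.397, 0.06])]
side red_dot [(0.85, [0.571, 0.144, 0.072])]
side easel [(0.85, [0.576, 0.117, 0.062]), (0.34, [0.62, -0.22, 0.053]), (0.26, [0.574, 0.144, 0.071])]
[[495.3, 0.0, 282.6], [0.0, 495.3, 202.8], [0.0, 0.0, 1.0]] [[0.981, -0.144, 0.132, 0.354], [-0.195, -0.657, 0.728, -1.03], [-0.018, -0.74, -0.673, 1.035], [0.0, 0.0, 0.0, 1.0]]
0.7 [ 0.81709951 -0.2163917  -0.33887893] 0.011
```

View pics/top1.png

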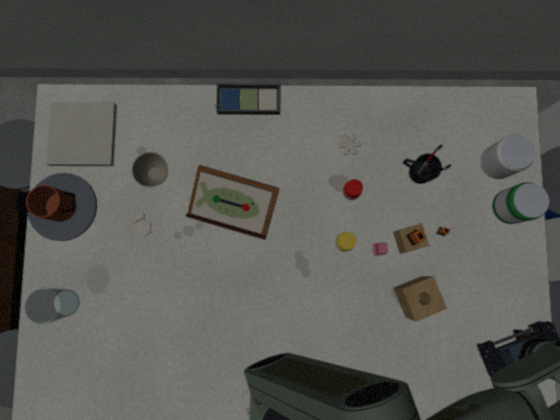

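View pics/side1.png

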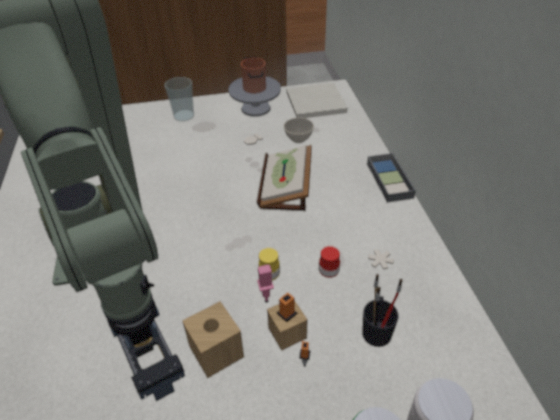

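The top view shows the orange gauge in the smaller stand at about (415,237). The empty, larger stand at (420,298), the pink gauge at (380,249) and the small orange one at (443,231) are look-alikes. On the tile, the green dot is at (217,199) and the red dot at (246,207). Next I'll measure the dots, the tile plane and the head.

```bash
cat > h.py <<'E'
import numpy as np, cv2
def cloud(im,d,K,T):
    v,u=np.mgrid[:im.shape[0],:im.shape[1]]
    p=np.stack([(u-K[0,2])/K[0,0]*d,(v-K[1,2])/K[1,1]*d,d],-1)
    return p@T[:3,:3].T+T[:3,3]
def grab(cams,env,name):
    s=env.state(); im,d=cams.camera(name); k=cams.get_calibration(name)
    if name=="wrist":
        T=np.eye(4); T[:3,:3]=s["tool_rot"]; T[:3,3]=s["eef_pos"]; T=T@np.array(k["tool_from_camera"])
    else: T=np.array(k["world_from_camera"])
    return im,d,cloud(im,d,np.array(k["intrinsics"]),T)
def plane(P):
    for _ in range(3):
        c=np.median(P,0) if _==0 else P.mean(0); n=np.linalg.svd(P-c,full_matrices=False)[2][2]; n*=np.sign(n[2])
        r=(P-c)@n; P=P[abs(r)<max(2*r.std(),1e-3)]
    return c,n
E
python3 - <<'E'
from cell import env, cams
from h import *
for c in ("top","side"):
    z=np.load(f"pics/{c}.npz"); im,d=z["im"],z["d"]; k=cams.get_calibration(c)
    P=cloud(im,d,np.array(k["intrinsics"]),np.array(k["world_from_camera"]))
    hsv=cv2.cvtColor(im,cv2.COLOR_RGB2HSV); H,S,V=[hsv[...,i].astype(int) for i in range(3)]
    ok=d>0
    near=ok&(abs(P[...,0]-.578)<.12)&(abs(P[...,1]-.15)<.13)&(P[...,2]>.03)
    red=near&((H<6)|(H>174))&(S>170); gr=near&(H>55)&(H<90)&(S>150)
    face=near&(abs(P[...,0]-.578)<.05)&(abs(P[...,1]-.155)<.06)
    for n,m in(("red",red),("green",gr)): print(c,n,m.sum(),np.median(P[m],0).round(4) if m.any() else "", np.argwhere(m).mean(0))
    pc,pn=plane(P[face]); print("plane",pc.round(3),pn.round(3),"tilt",np.degrees(np.arccos(pn[2])))
    g=ok&(abs(P[...,0]-.48)<.07)&(abs(P[...,1]+.37)<.08)&(H<14)&(S>170)&(V>70)
    for lo,hi in((.09,.125),(.125,.16)):
        m=g&(P[...,2]>lo)&(P[...,2]<hi)
        if m.sum()>4:
            q=P[m]; print(c,"head",lo,m.sum(),q.mean(0).round(3),q.min(0).round(3),q.max(0).round(3),np.degrees(0)+cv2.minAreaRect((q[:,:2]*1000).astype(np.float32))[2], cv2.minAreaRect((q[:,:2]*1000).astype(np.float32)))
    m=ok&(abs(P[...,0]-.48)<.08)&(abs(P[...,1]+.35)<.09)&(abs(P[...,2]-.08)<.008)
    print("stand top",m.sum(),cv2.minAreaRect((P[m][:,:2]*1000).astype(np.float32)))
E
```

```text
top red 45 [0.5595 0.1191 0.0694] [210.42222222 240.35555556]
top green 30 [0.5856 0.2047 0.07  ] [198.66666667 216.43333333]
plane [0.578 0.155 0.071] [-0.324  0.095  0.941] tilt 19.706502839941496
top head 0.09 18 [ 0.474 -0.364  0.113] [ 0.459 -0.45   0.091] [ 0.493 -0.354  0.124] 6.603772163391113 ((475.4094543457031, -403.3500061035156), (24.075437545776367, 96.62916564941406), 6.603772163391113)
top head 0.125 59 [ 0.475 -0.366  0.138] [ 0.458 -0.384  0.126] [ 0.491 -0.355  0.144] 33.74064254760742 ((475.25225830078125, -369.38140869140625), (27.272716522216797, 22.524986267089844), 33.74064254760742)
stand top 448 ((464.0025634765625, -330.64703369140625), (69.86161804199219, 154.95057678222656), 16.126319885253906)
side red 9 [0.5631 0.1185 0.0726] [178.66666667 282.33333333]
side green 0  [nan nan]
plane [0.578 0.154 0.073] [-0.324  0.09   0.942] tilt 19.648699406250127
side head 0.09 94 [ 0.474 -0.382  0.109] [ 0.461 -0.389  0.092] [ 0.491 -0.372  0.125] 84.9628677368164 ((475.1063537597656, -381.18359375), (15.245716094970703, 29.713844299316406), 84.9628677368164)
side head 0.125 50 [ 0.475 -0.382  0.133] [ 0.463 -0.389  0.125] [ 0.488 -0.376  0.142] 1.1620010137557983 ((475.5435791015625, -382.8302307128906), (25.441062927246094, 12.293877601623535), 1.1620010137557983)
stand top 705 ((463.8280334472656, -331.9494934082031), (71.2237777709961, 156.56924438476562), 16.870155334472656)<stdin>:11: RuntimeWarning: Mean of empty slice.
  ret = um.true_divide(
```

Run:
```python
from cell import env, cams, inverse_kinematics
from h import *
s=env.state(); R=np.array(s["tool_rot"]); k=cams.get_calibration("wrist"); C=np.array(k["tool_from_camera"]); print(R.round(2).tolist(),C.round(3).tolist(),k["intrinsics"][0][0])
def look(tgt,zt,R):
    o=R@C[:3,3]; f=R@C[:3,2]
    p=np.array([0,0,zt]); L=(tgt[2]-(zt+o[2]))/f[2]
    return np.array([*(tgt-o-L*f)[:2],zt])
yaw=np.radians(-16); 
p=look(np.array([.475,-.37,.1]),.33,R); print(p); env.movep(p,R)
im,d,P=grab(cams,env,"wrist"); np.savez("pics/w1.npz",im=im,d=d,P=P); cv2.imwrite("pics/w1.png",im[:,:,::-1]); print(env.state()["t"])
```

```text
[[0.94, 0.35, 0.0], [0.35, -0.94, -0.0], [0.0, 0.0, -1.0]] [[0.0, -0.969, -0.247, 0.068], [1.0, 0.0, 0.0, -0.001], [-0.0, -0.247, 0.969, -0.16], [0.0, 0.0, 0.0, 1.0]] 374.44903830133904
[ 0.50468104 -0.35995642  0.33      ]
2.125
```

View pics/w1.png

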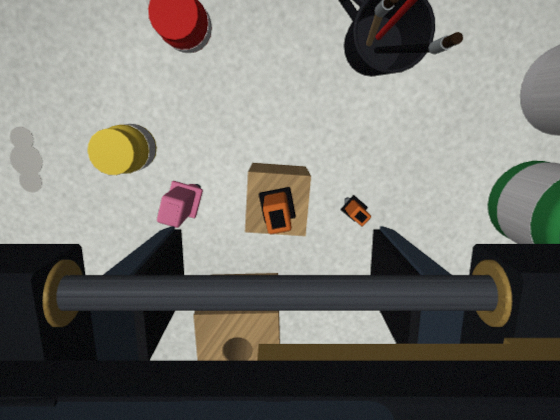

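The wrist view shows the orange head at (276,213) in its stand, with the pink look-alike at (180,203) and the small orange one at (356,209). The jars and the mug are further up the picture. Next I'll get the head's pose and the heights of its neighbours.

Run:
```python
from cell import env, cams
from h import *
z=np.load("pics/w1.npz"); im,d,P=z["im"],z["d"],z["P"]
hsv=cv2.cvtColor(im,cv2.COLOR_RGB2HSV); ok=d>0
w=np.zeros(d.shape,bool); w[165:240,235:315]=1
def rect(m,n):
    q=P[m]; print(n,m.sum(),q.mean(0).round(4),[np.round(a,1) for a in cv2.minAreaRect((q[:,:2]*1000).astype(np.float32))])
for t in (.134,.136): rect(ok&w&(P[...,2]>t),f"top>{t}")
print(np.percentile(P[ok&w][:,2],[1,50,90,95,99]))
dark=im.max(2)<45
rect(ok&w&dark&(abs(P[...,2]-.086)<.006),"flange")
w2=np.zeros(d.shape,bool); w2[162:240,240:315]=1
rect(ok&w2&(abs(P[...,2]-.08)<.004),"standtop")
for n,a in(("pink",(170,240,150,205)),("small",(190,228,335,375)),("mug",(0,80,340,470)),("yellow",(120,180,85,150)),("red",(0,52,145,212))):
    q=P[a[0]:a[1],a[2]:a[3]][ok[a[0]:a[1],a[2]:a[3]]]; q=q[q[:,2]>.02]; print(n,q.min(0).round(3),q.max(0).round(3))
cv2.imwrite("pics/w1c.png",cv2.resize(im[150:250,220:330,::-1],None,fx=5,fy=5,interpolation=cv2.INTER_CUBIC))
```

```text
top>0.134 731 [ 0.4757 -0.3697  0.1406] [array([ 474.6, -370.1]), array([30.2, 23.9]), np.float64(31.7)]
top>0.136 720 [ 0.4755 -0.3697  0.1406] [array([ 474.6, -370.1]), array([30.2, 23.9]), np.float64(31.7)]
[-0.00071226  0.08041845  0.13975547  0.14100388  0.14202712]
flange 267 [ 0.4834 -0.3717  0.0865] [array([ 475.2, -370.2]), array([34.9, 34.8]), np.float64(31.2)]
standtop 2511 [ 0.4788 -0.3683  0.0808] [array([ 474.4, -370.2]), array([70.7, 70.1]), np.float64(16.5)]
pink [ 0.424 -0.313  0.031] [ 0.502 -0.251  0.34 ]
small [ 0.481 -0.477  0.022] [ 0.51  -0.447  0.09 ]
mug [ 0.643 -0.456  0.02 ] [ 0.719 -0.358  0.211]
yellow [ 0.438 -0.207  0.02 ] [ 0.494 -0.153  0.078]
red [ 0.594 -0.231  0.02 ] [ 0.649 -0.176  0.074]
```

View pics/w1c.png

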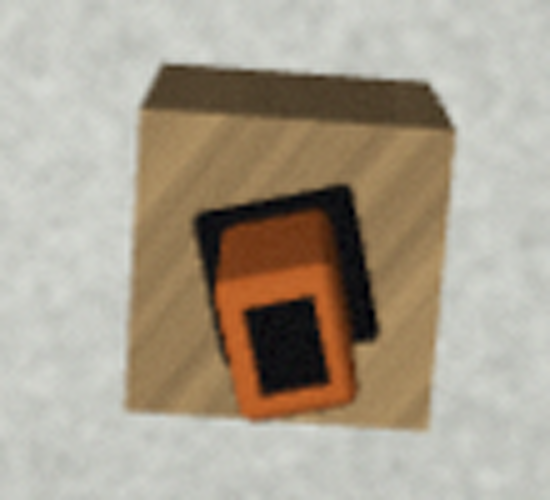

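```bash
cat >> h.py <<'E'
def look(C,tgt,zt,R):
    o=R@C[:3,3]; f=R@C[:3,2]; L=(tgt[2]-(zt+o[2]))/f[2]
    return np.array([*(tgt-o-L*f)[:2],zt])
def down(a):
    a=np.radians(a); x=np.array([np.cos(a),np.sin(a),0]); z=np.array([0,0,-1.]); return np.stack([x,np.cross(z,x),z],1)
E
python3 - <<'E'
from cell import env, cams, inverse_kinematics
from h import *
z=np.load("pics/w1.npz"); im,d,P=z["im"],z["d"],z["P"]
hsv=cv2.cvtColor(im,cv2.COLOR_RGB2HSV); H,S=hsv[...,0].astype(int),hsv[...,1]
g=np.array([.4745,-.3701]); a=np.radians(31.5); ax=np.array([np.cos(a),np.sin(a)]); ay=np.array([-ax[1],ax[0]])
for n,m in(("pink",(H>150)&(H<178)&(S>60)),("small",(H<14)&(S>170))):
    m=m&(d>0)&(P[...,2]<.2); 
    if n=="small": m[:,:335]=0; m[:,380:]=0; m[:185]=0; m[230:]=0
    else: m[:165]=0; m[240:]=0; m[:,:150]=0; m[:,210:]=0
    q=P[m]; r=q[:,:2]-g; print(n,m.sum(),"x",(r@ax).min(),(r@ax).max(),"y",(r@ay).min(),(r@ay).max(),"z",np.percentile(q[:,2],[2,98]))
R=down(-16); C=np.array(cams.get_calibration("wrist")["tool_from_camera"])
p=look(C,np.array([.572,.162,.07]),.33,R); print(p,inverse_kinematics(p,R)); env.movep(p,R)
im,d,P=grab(cams,env,"wrist"); np.savez("pics/w2.npz",im=im,d=d,P=P); cv2.imwrite("pics/w2.png",im[:,:,::-1]); print(env.state()["t"])
E
```

```text
pink 1431 x 0.0025702355945822607 0.04751660022449494 y 0.08033840415976248 0.11794969672179952 z [0.07289752 0.13215701]
small 290 x -0.04029055104693363 -0.01768012393027989 y -0.10000529704858256 -0.07747095313127986 z [0.05386989 0.08928832]
[0.60918033 0.15030276 0.33      ] [ 1.28095583e+01  2.09242896e+01  7.08929002e+01 -2.54444375e-14
  8.81828102e+01  1.18809558e+02]
4.0583
```

View pics/w2.png

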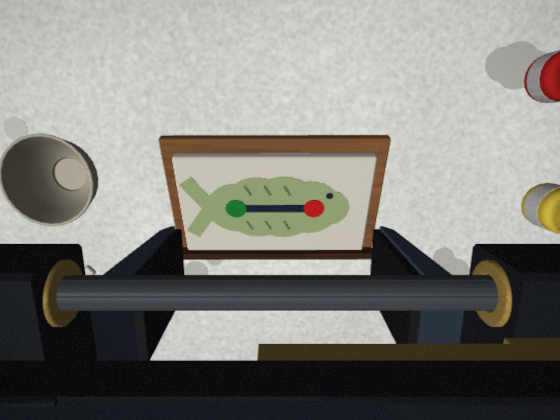

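The fish tile fills the middle of this view, with the green dot at (236,208) and the red dot at (314,208). The bowl is at (50,180), clear of the tile. Now I'll fit the tile frame and check that the sweep is reachable.

Run:
```python
from cell import env, cams, inverse_kinematics
from h import *
z=np.load("pics/w2.npz"); im,d,P=z["im"],z["d"],z["P"]
hsv=cv2.cvtColor(im,cv2.COLOR_RGB2HSV); H,S=hsv[...,0].astype(int),hsv[...,1]
w=np.zeros(d.shape,bool); w[165:242,195:360]=1; w&=d>0
gr=w&(H>55)&(H<75)&(S>150); rd=w&((H<6)|(H>174))&(S>150)
c,n=plane(P[w]); print("plane",c.round(4),n.round(4),np.degrees(np.arccos(n[2])),np.abs((P[w]-c)@n).std())
G,Rd=P[gr].mean(0),P[rd].mean(0); print(gr.sum(),rd.sum(),G.round(4),Rd.round(4),np.linalg.norm(G-Rd))
# fixed tilt 20; yaw from the dots
y=(G-Rd); y[2]=0; y/=np.linalg.norm(y); yaw=np.arctan2(-y[0],y[1]); hn=np.degrees(np.arctan2(-n[1],-n[0])); print("yaw",np.degrees(yaw),hn)
x=np.array([np.cos(yaw)*np.cos(np.radians(20)),np.sin(yaw)*np.cos(np.radians(20)),np.sin(np.radians(20))]); zz=np.cross(x,y)
M=(G+Rd)/2; print("M",M, "expected z",.056+.014*np.cos(np.radians(20)), "plane offset",(M-c)@n)
M[2]=.056+.014*np.cos(np.radians(20))
T=np.eye(4); T[:3,:3]=np.stack([x,y,zz],1); T[:3,3]=M; np.save("tile.npy",T); print(T.round(4))
from scipy.spatial.transform import Rotation as Ro
for a in range(-180,180,30):
    B=T[:3,:3]@Ro.from_euler('x',180,degrees=True).as_matrix()@Ro.from_euler('z',a,degrees=True).as_matrix()
    out=[]
    for yy in(.045,-.045):
        q=inverse_kinematics(M+y*yy+zz*.16,B); out.append(None if q is None else np.round(q).tolist())
    print(a,out)
for a in(31.5,211.5): print(a,inverse_kinematics([.4745,-.3701,.2],down(a)))
```

```text
plane [0.5781 0.1581 0.0722] [-0.3276  0.0933  0.9402] 19.91818250892329 0.0004474223694834484
253 276 [0.5863 0.2055 0.0712] [0.5616 0.1194 0.0713] 0.08959393786629123
yaw -15.956427810929734 -15.901270161209572
M [0.57395926 0.16242893 0.07128239] expected z 0.06915569669100272 plane offset 0.0008785627965025488
[[ 0.9035  0.2749 -0.3288  0.574 ]
 [-0.2583  0.9615  0.094   0.1624]
 [ 0.342   0.      0.9397  0.0692]
 [ 0.      0.      0.      1.    ]]
-180 [[29.0, 12.0, 102.0, -18.0, 53.0, -36.0], [21.0, 7.0, 109.0, -16.0, 49.0, -45.0]]
-150 [[29.0, 12.0, 102.0, -18.0, 53.0, -6.0], [21.0, 7.0, 109.0, -16.0, 49.0, -15.0]]
-120 [[29.0, 12.0, 102.0, -18.0, 53.0, 24.0], [21.0, 7.0, 109.0, -16.0, 49.0, 15.0]]
-90 [[29.0, 12.0, 102.0, -18.0, 53.0, 54.0], [21.0, 7.0, 109.0, -16.0, 49.0, 45.0]]
-60 [[29.0, 12.0, 102.0, -18.0, 53.0, 84.0], [21.0, 7.0, 109.0, -16.0, 49.0, 75.0]]
-30 [[29.0, 12.0, 102.0, -18.0, 53.0, 114.0], [21.0, 7.0, 109.0, -16.0, 49.0, 105.0]]
0 [[29.0, 12.0, 102.0, -18.0, 53.0, 144.0], [21.0, 7.0, 109.0, -16.0, 49.0, 135.0]]
30 [None, None]
60 [None, None]
90 [[29.0, 12.0, 102.0, -18.0, 53.0, -126.0], [21.0, 7.0, 109.0, -16.0, 49.0, -135.0]]
120 [[29.0, 12.0, 102.0, -18.0, 53.0, -96.0], [21.0, 7.0, 109.0, -16.0, 49.0, -105.0]]
150 [[29.0, 12.0, 102.0, -18.0, 53.0, -66.0], [21.0, 7.0, 109.0, -16.0, 49.0, -75.0]]
31.5 [-3.90484902e+01  2.16342679e+01  8.82830324e+01 -2.54444375e-14
  7.00826997e+01  1.94515098e+01]
211.5 None
```

Run:
```python
from cell import env, cams, fingers
from h import *
from scipy.spatial.transform import Rotation as Ro
R=down(31.5); p=np.array([.4745,-.3701,.105])
fingers.open_jaws()
env.movep(p+[0,0,.12],R); env.move_straight(p,v=.1)
fingers.clamp(45); s=env.state(); print(s["t"],s["width"],s["grip_force"],s["eef_pos"],s["wrist_force"])
env.move_straight(p+[0,0,.13],v=.12); s=env.state(); print(s["t"],s["width"],s["grip_force"],s["wrist_force"])
T=np.load("tile.npy"); B=T[:3,:3]@Ro.from_euler('x',180,degrees=True).as_matrix()@Ro.from_euler('z',-180,degrees=True).as_matrix()
env.movep(T[:3,3]+T[:3,1]*.045+T[:3,2]*(.095+.04),B)
s=env.state(); print(s["t"],s["width"],s["grip_force"],s["wrist_force"],s["eef_pos"])
im,d,P=grab(cams,env,"side"); np.savez("pics/s2.npz",im=im,d=d,P=P)
im2,d2,P2=grab(cams,env,"wrist"); np.savez("pics/w3.npz",im=im2,d=d2,P=P2)
a=cv2.resize(im[110:250,200:380],(540,420),interpolation=cv2.INTER_CUBIC); cv2.imwrite("pics/s2.png",a[:,:,::-1]); cv2.imwrite("pics/w3.png",im2[:,:,::-1])
```

```text
8.6333 0.023616569513941817 44.999849796295166 [ 0.47459904 -0.37021552  0.10499336] [ 0.44077184 -0.42138405 -0.26674776]
9.8667 0.02367217204199249 44.99967813491821 [-0.93879686  0.80839875 -1.52194607]
12.0 0.023819955116680877 44.999690651893616 [ 0.54427559 -0.58544115 -1.62960234] [0.54235794 0.21770069 0.19611541]
```

View pics/s2.png

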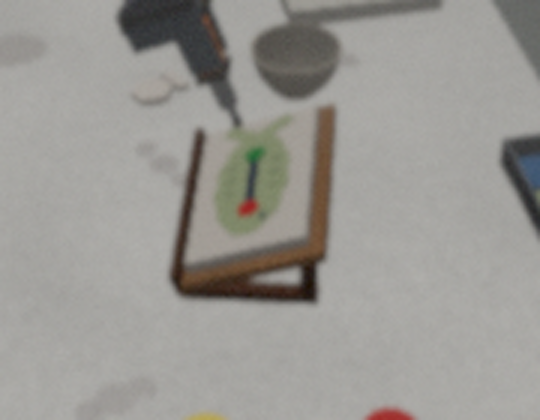

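View pics/w3.png

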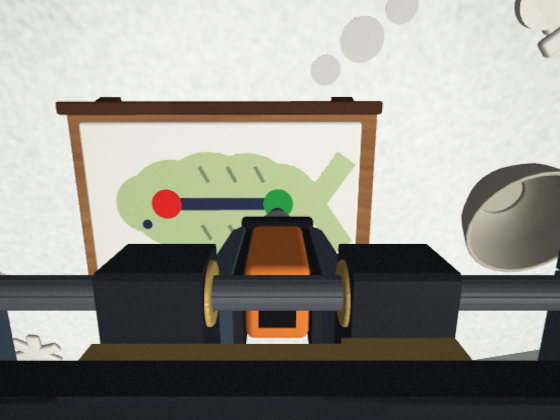

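The wrist view shows the gauge square in the fingers, with its tip at about (279,213), in line with the green dot at (278,203). The side view shows the tip hovering above the tail end of the line. I'll check the tip's projection and the dot positions from here, then come down to light contact.

Run:
```python
from cell import env, cams
from h import *
T=np.load("tile.npy"); Ti=np.linalg.inv(T); s=env.state()
z=np.load("pics/w3.npz"); im,d,P=z["im"],z["d"],z["P"]
hsv=cv2.cvtColor(im,cv2.COLOR_RGB2HSV); H,S=hsv[...,0].astype(int),hsv[...,1]
w=np.zeros(d.shape,bool); w[130:218,90:350]=1; w&=d>0
for n,m in(("green",w&(H>55)&(H<75)&(S>150)),("red",w&((H<6)|(H>174))&(S>150))):
    v,u=np.nonzero(m); print(n,m.sum(),"mid px",(u.min()+u.max())/2,(v.min()+v.max())/2,"tile",(P[m].mean(0)@Ti[:3,:3].T+Ti[:3,3]).round(4))
w[205:]=0; q=P[w&(d>.1)]; q=q@Ti[:3,:3].T+Ti[:3,3]; print("face z",np.median(q[:,2]))
k=cams.get_calibration("wrist"); X=np.eye(4); X[:3,:3]=s["tool_rot"]; X[:3,3]=s["eef_pos"]; X=np.linalg.inv(X@np.array(k["tool_from_camera"]))
def pr(X,K,p): c=X[:3,:3]@p+X[:3,3]; c=K@c; return (c[:2]/c[2]).round(1)
tip=np.array(s["eef_pos"])+np.array(s["tool_rot"])[:,2]*.095
g=T[:3,3]+T[:3,1]*.045
for n,p in(("tip",tip),("ballc",tip+T[:3,2]*.006),("green",g),("red",g-T[:3,1]*.09)): print(n,pr(X,np.array(k["intrinsics"]),p))
k=cams.get_calibration("side"); X=np.linalg.inv(np.array(k["world_from_camera"])); a=pr(X,np.array(k["intrinsics"]),tip); print("side crop tip",(a-[200,110])*3)
print("tip in tile",Ti[:3,:3]@tip+Ti[:3,3])
```

```text
green 496 mid px 277.0 201.5 tile [-0.0019  0.0451  0.0018]
red 657 mid px 166.5 203.5 tile [ 0.0002 -0.0446  0.0018]
face z 0.0008087570225547638
tip [276.4 216.5]
ballc [276.4 218.8]
green [277.3 202.8]
red [166.4 202.9]
side crop tip [239.4 125.7]
tip in tile [0.00060916 0.04434971 0.03983416]
```

Run:
```python
from cell import env
from h import *
T=np.load("tile.npy"); O,Y,Z=T[:3,3],T[:3,1],T[:3,2]
at=lambda y,h: O+Y*y+Z*(.095+h)
env.move_straight(at(.045,.006),v=.06); env.sleep(.4)
F=lambda:np.mean([np.array(env.state()["wrist_force"])@Z for _ in range(1)])
def Fm():
    v=[]
    for _ in range(8): v.append(np.array(env.state()["wrist_force"])@Z); env.sleep(.02)
    return np.mean(v)
f0=Fm(); print("base",f0)
hit=env.move_straight(at(.045,-.005),v=.01,until_force=1.5); env.sleep(.2)
s=env.state(); h=(np.array(s["eef_pos"])-O)@Z-.095; f1=Fm(); print("hit",hit,"h",h,"dF",f1-f0,"=> push mm",(f1-f0)/.5,"t",s["t"])
np.save("base.npy",[f0,h])
```

```text
base -1.4352024279426137
hit True h -0.004562011140923944 dF 1.8356912646025345 => push mm 3.671382529205069 t 14.4667
```

Run:
```python
from cell import env
from h import *
T=np.load("tile.npy"); O,Y,Z=T[:3,3],T[:3,1],T[:3,2]; f0=np.load("base.npy")[0]
at=lambda y,h: O+Y*y+Z*(.095+h)
def Fm():
    v=[]
    for _ in range(8): v.append(np.array(env.state()["wrist_force"])); env.sleep(.02)
    return np.mean(v,0)
h=-.0069
env.move_straight(at(.045,h),v=.01); env.sleep(.4)
for y in (.045,.0225,0,-.0225,-.045):
    if y<.045: env.move_straight(at(y,h),v=.03); env.sleep(.1)
    f=Fm(); s=env.state(); r=T[:3,:3].T@(np.array(s["eef_pos"])-O); push=(f@Z-f0)/500
    print(y,"h cmd",round(h,4),"eef",(r-[0,0,.095]).round(4),"push mm",round(push*1e3,2),"Fy",round(f@Y,2),"ang",np.degrees(np.arccos(-np.array(s["tool_rot"])[:,2]@Z)).round(2),"t",round(s["t"],2),"w",round(s["width"],4))
    if not .001<push<.011: print("odd push, stopping"); break
    h-=float(np.clip(.6*(.006-push),-.001,.001))
```

```text
0.045 h cmd -0.0069 eef [-0.0002  0.0448 -0.007 ] push mm 6.26 Fy -0.29 ang 0.22 t 15.54 w 0.0237
0.0225 h cmd -0.0067 eef [ 0.0001  0.0222 -0.0068] push mm 6.15 Fy -0.65 ang 0.21 t 16.68 w 0.0237
0 h cmd -0.0067 eef [-0.0002 -0.0005 -0.0068] push mm 6.9 Fy -0.46 ang 0.25 t 17.81 w 0.0241
-0.0225 h cmd -0.0061 eef [-0.0001 -0.0229 -0.0063] push mm 5.72 Fy -1.03 ang 0.24 t 18.94 w 0.024
-0.045 h cmd -0.0063 eef [-0.0001 -0.0454 -0.0064] push mm 6.42 Fy -1.1 ang 0.23 t 20.07 w 0.0239
```

Run:
```python
from cell import env,cams
from h import *
env.sleep(.3)
im,d,P=grab(cams,env,"wrist"); cv2.imwrite("pics/w4.png",cv2.resize(im[100:350,150:400],(600,600),interpolation=cv2.INTER_CUBIC)[:,:,::-1]); print(env.state()["wrist_force"])
```

```text
[-0.84998203 -1.11838635  1.30744846]
```

View pics/w4.png

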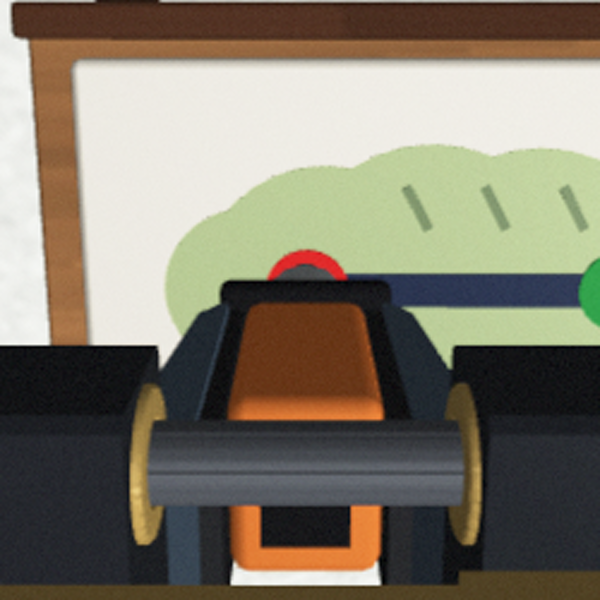

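The tip sits centred on the red dot, at crop pixel (307,268), and the gauge is square in the fingers. I'm handing in.

```bash
python3 -c "
from cell import env
print(env.hand_in())"
```

```text
the job is handed in; nothing more can be done
None
```

The job is handed in with the gauge held still and square on the red dot, tip pressed in about 6.4 mm by the wrist force, after an unbroken sweep from the green dot at 5.7 to 6.9 mm at the five stops where I measured it; the hand-in gave no verdict.

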